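Snap the blanking cap onto the bare port of the air manifold

ROBOT

A 7-joint arm with a two-finger parallel gripper is mounted at the origin on a cart in front of the work surface, level with it; the furniture and walls round the work are solid. World frame = base frame: x ahead of the robot, y to its left, z up, the work surface at z = 0. Lengths are in mm, angles in rad, forces in N, time in s.
With the tool pointing down it reaches from about 400 to 875 mm from the base axis. Payload 4.4 kg.
Tool frame: the origin (TCP) lies midway between the tips of the shut fingers; the grasp point (between the pads) lies 19 mm behind it (ctrl.grip_point_offset is the distance from the TCP to the grasp point, in mm); z points along the fingers, y is the line along which they close (so a half turn about z gives the same grasp; the last joint's range is limited). The gripper opens to 85 mm and grips with 20 to 120 N. Pads are 22 mm wide; open, the fingers measure 114 mm over their backs; the gripper's body (76 mm by 85 mm) begins 54 mm behind the grasp point. The pads swing forward as they close: fully open they stand 13 mm farther back than shut.
Start: joints at [-1.167, 0.628, 0.038, 1.517, -0.027, 0.996, -0.02], TCP at [294.24, 579.604, 231.313] pointing down, gripper open.
Joint ranges: [-3.06, 3.06], [-0.37, 2.12], [-1.25, 1.32], [0.18, 2.47], [-1.1, 4.24], [0.23, 1.98], [-2.94, 2.94]. Speed limits (rad/s): [2.57, 2.57, 3.14, 3.14, 3.14, 3.14, 3.14].

INTERFACE

Orientations are given as [roll, pitch, yaw] about the fixed x, y, z axes, in that order (R = Rz(yaw) Ry(pitch) Rx(roll)).
In Python, from cell import ctrl gives the robot as it stands.
- The arm moves only by the tool drive_effector, called after "Emit:" as name([rows], argument=value, ...), one row to a line, values as JSON. Schema: {"type":"object","properties":{"deltas":{"type":"array","items":{"type":"object","properties":{"sx":{"type":"number"},"sy":{"type":"number"},"sz":{"type":"number"},"wx":{"type":"number"},"wy":{"type":"number"},"wz":{"type":"number"},"aperture":{"type":"number"}},"additionalProperties":false,"required":["aperture"]},"minItems":1,"maxItems":12},"only":{"type":"string"},"quiet":{"type":"boolean"},"lines":{"type":"string"}},"required":["deltas"],"additionalProperties":false}. deltas is a list of rows, 1 to 12 of them, each an object with the fields sx, sy, sz (the shift in shares of the most that a row can go, 1 being 50 mm), wx, wy, wz (a rotation vector in units of 0.2 rad), aperture (the finger opening in mm); a field left out counts as zero (the opening has to be given); each row shifts and turns the commanded pose from where the row before left it, along the tool's axes as they then stand; what a row does not reach is not made up. A row lasts 1/10 s, in which the tool goes at most 50 mm and 0.15 rad, less where a joint would pass 70% of its speed; a pose out of reach is approached as far as the arm can. The fingers move at their own pace and stop on an object; the grip force is fixed at half the most. Time passes only in rows, so rows that do not move let the fingers close. The tool returns the time, the measured TCP pose, the force, the opening and the grip force at its end. only (a regular expression) keeps the lines of the reply that match it, lines (a string "A,B") keeps lines A to B, and quiet returns only ok. Input that does not fit is refused with a message, and nothing moves.
- ctrl.read_state(): the state, without advancing time (a new reading comes with each control period).
- ctrl.get_image(name): name is "scene" or "top"; returns the picture (420x560x3 uint8, blue, green, red); there is no depth.
- ctrl.calibration(name): a dict with "fx", "fy", "cx", "cy" (pixels), "rvec" (rotation vector, rad) and "tvec" (3), from world to camera coordinates, as OpenCV has them. Camera axes: x right, y down, z forward; pixel columns grow to the right and rows downward; lengths in mm; the calibration is good to about 2 mm. A picture is of the moment at which its call begins. calibration takes no time and is no camera call.
- ctrl.finish_job(): hands the job in; it is judged then, once.
The state is a dict: "clock": time; "qpos": joint angles; "qd": joint speeds; "tau": joint torques, N m; "eef_pos": TCP position; "tool_rot": TCP orientation; "force": force on the tool from outside, world axes, zero at the start; "torque": the same for the moment, N m; "width": finger opening in mm; "gripper_force": force on a finger pad.
Only numpy, scipy, OpenCV 4.12 (cv2) and the standard library are available. Lean on these libraries where they do the work, as an engineer would, in place of code of your own. Each camera call takes 0.05 s, during which the arm holds its last target. There are 200 camera calls.

TASK

Pick up the loose red blanking cap by its knob and press it mouth down onto the bare steel stud of the air manifold (the one with the red collar) until it clicks past the sprung catches. Do not stop at the click: keep pressing until the cap sits fully home and square with the rubber seal squeezed flat, and finish while still holding the cap pressed down there, without letting go or easing off. Leave the blue spare cap, the tape measure and the card box where they are.

Things in the scene. Friction and masses are not known exactly. Their poses are not given: they have to be found in the camera images.
- red_cap: Red blanking cap, loose, mouth down. Skirt 43 mm dia, 40 mm high; on its flat top a knob 22 mm dia, 28 mm high, to grip from above (fingertips may rest on the shoulder 40 mm above the origin). About 60 g. Bore 33 mm dia, 36 mm deep, narrowed at the mouth by a rounded snap bead to 25.5 mm. Origin: centre of the mouth rim, z up. Round: yaw does not matter.
- blue_cap: Blue spare cap of exactly the same shape, standing loose mouth down on the table; origin at the centre of the mouth rim. Leave it alone.
- stud: Bare upright steel stud on the aluminium air manifold (block 64 x 210 x 35 mm, fixed, long side roughly along y), a red collar of 49 mm dia round its foot. 24 mm dia, 33 mm high, the top 7 mm tapering to 12 mm. Origin: on its axis at the manifold's top face, 35 mm above the table; z up. The cap is fully home with its origin 3 mm above this one.
- stud_catches (a point): Point on the stud's axis 17 mm above its origin, level with four brass sprung domes that stand 4 mm out of its sides. Heights of the cap's origin over the stud's: 20 mm the bead meets the domes, 16 mm most force (10 to 16 N down), 13 mm topped: they then draw the cap down (click); 8 mm clicked, 6 mm rim meets seal, 3 mm home. Unpressed it rises to about 6 mm.
- seal (a joint): Black rubber-faced sprung seal ring of 40 mm diameter round the foot of the bare stud, pushed straight down by the rim of the cap: 0 = free (its face 6 mm above the stud's origin), 0.003 m = squeezed flat against its stop (face at 3 mm). Needs about 4 N to start and 8 N to be flat; springs back when not pressed.
- closed_port: The manifold's other port, 110 mm from the bare stud along the block, to its left or its right: already closed by a fixed blue cap of the same shape, which shows how a cap looks on its port. Its top is 107 mm above the table. Origin on its axis at the manifold's top face, 35 mm above the table.
- tape_measure: Yellow pocket tape measure, 36 x 89 x 65 mm, standing loose behind the caps; origin under its centre. Leave it alone.
- fix_box: Small card box of fixings, 60 x 90 x 45 mm, loose, behind the caps; origin under its centre. Leave it alone.

How it is judged (in metres and radians):
On the way:
1. the red cap has clicked past the catches, square on the bare stud (z of red_cap in the frame of stud between 0 and 0.009 m and horizontal distance between red_cap and stud below 0.004 m and angle between red_cap's own z axis and vertical below 0.12 rad), for 0.05 s.
At the end, for the whole second after the job is handed in: The red cap is on the bare stud, centred within 4 mm, within 5 degrees of upright, its rim less than 5 mm above the manifold's top face, and still pressed down by the fingers so that the seal ring stays squeezed by more than 2 of its 3 mm, at rest (value of joint seal above 0.002 m and z of red_cap in the frame of stud between 0.001 and 0.005 m and horizontal distance between red_cap and stud below 0.004 m and angle between red_cap's own z axis and vertical below 0.09 rad and contact force between the fingers and red_cap above 2 N and linear speed of red_cap below 0.02 m/s); the arm keeps its last pose, push and grip.
It fails at once if the blue spare cap was moved by more than 2 cm (distance of blue_cap from where it was at the start of the episode above 0.02 m).
It fails at once if the tape measure was moved by more than 2 cm (distance of tape_measure from where it was at the start of the episode above 0.02 m).
It fails at once if the card box was moved by more than 2 cm (distance of fix_box from where it was at the start of the episode above 0.02 m).
It also fails if it takes over 38 s, if anything falls off the work surface, if the arm or the gripper's body presses on something with over 40 N, if the wrist force passes 120 N, or if a joint passes its speed limit or range.

## Working session

There is one attempt and no reset: what is moved stays moved. The work goes in short steps, Python scripts to look and compute and a tool call to move; the robot and the scene stay as the last step left them, time stands still between calls to the robot, and variables do not carry over. Pictures are saved under pics/ and viewed, at most 10 in all, crops included, and the job is handed in when it is done.

```bash
ls; mkdir -p pics; python3 - <<'E'
from cell import ctrl
import cv2
for n in("scene","top"):
    cv2.imwrite(f"pics/{n}0.png",ctrl.get_image(n)); print(ctrl.calibration(n))
s=ctrl.read_state(); print(s)
E
```

```text
cell.py
pics
{'fx': 378.89358941299594, 'fy': 378.89358941299594, 'cx': 275.5253726337935, 'cy': 211.45909808941724, 'rvec': array([ 2.12908317, -0.64595334,  0.34536862]), 'tvec': array([-474.42867339,  211.03666637,  842.19382504])}
{'fx': 446.96262284784694, 'fy': 446.96262284784694, 'cx': 273.88326228198633, 'cy': 215.63666898926883, 'rvec': array([ 2.19702733, -2.13574593,  0.12913683]), 'tvec': array([ -30.73704876,  568.62393402, 1053.24931998])}
{'clock': 0.1, 'qpos': array([-1.166798  ,  0.62924283,  0.03844087,  1.51822974, -0.02696569,
        0.99628973, -0.02005532]), 'qd': array([ 0.00075388, -0.00033903, -0.00060416, -0.00204062,  0.00141087,
       -0.00031987, -0.00091881]), 'tau': array([ 3.18595397e-03, -5.64541018e+01,  1.23066612e+00, -1.93972993e+01,
        1.13470180e-02,  5.39434055e-03, -2.78667790e-05]), 'eef_pos': array([293.9960356 , 579.11325868, 230.50021174]), 'tool_rot': array([-3.13994137e+00,  4.16111740e-05,  2.67176172e+00]), 'force': array([-0.55610657, -0.13739766,  0.59467468]), 'torque': array([ 0.02945556,  0.03894716, -0.01169441]), 'gripper_force': 0.0, 'width': 85.53240725953552}
```

View pics/scene0.png

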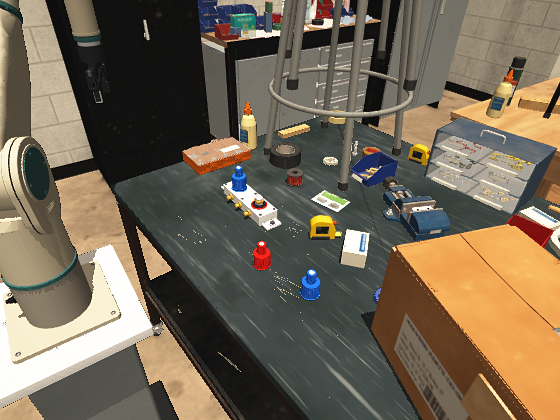

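View pics/top0.png

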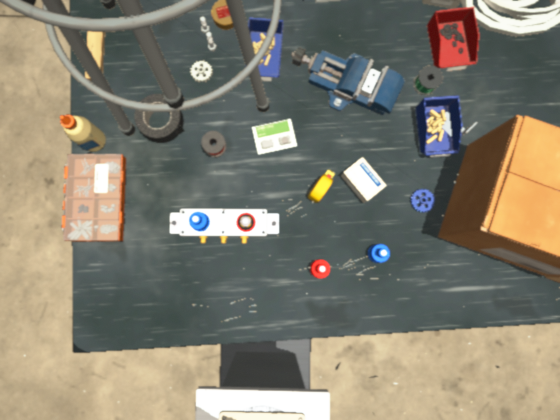

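The scene view shows the red cap at about (262,256), the blue cap at (311,285), the bare stud at (260,205) and the closed port at (239,180). In the top view the red cap is at about (321,269), the stud at (247,222), the blue cap at (381,253), the tape at (322,185) and the box at (364,180). I'll enlarge both views.

```bash
python3 - <<'E'
import cv2,numpy as np
s=cv2.imread("pics/scene0.png");t=cv2.imread("pics/top0.png")
f=lambda im,x,y,w,h,k:cv2.resize(im[y:y+h,x:x+w],None,fx=k,fy=k,interpolation=cv2.INTER_CUBIC)
a=f(t,225,200,60,44,6);b=f(t,300,248,44,44,6)
c=f(s,235,180,60,50,6);d=f(s,240,235,44,50,6)
top=np.hstack([a,b]);bot=np.hstack([c,d])
cv2.imwrite("pics/crop1.png",np.vstack([top,bot]))
E
```

```text
(no output)
```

View pics/crop1.png

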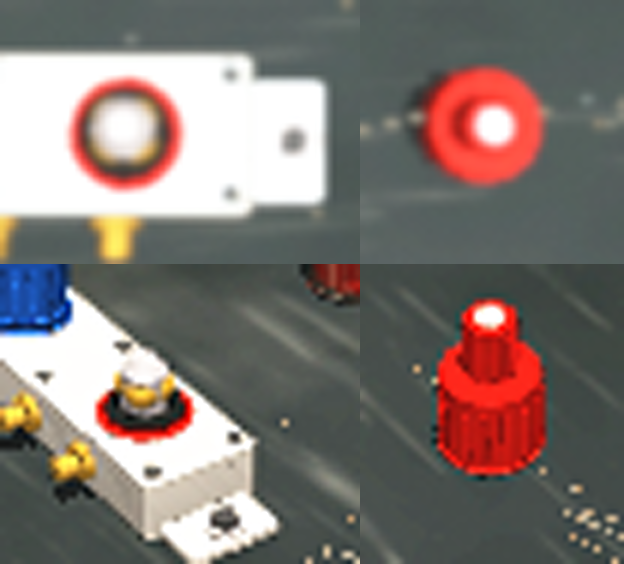

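The crops give these positions:
- **Top view:** collar centre (245.6,221.7), stud top (245,221.2), skirt shoulder (320.2,268.6), knob top (321.8,268.6).
- **Scene view:** collar centre (258.8,247-ish/6), knob top (261.2,242.9).

I'll project these to planes at known heights.

```bash
cat > h.py <<'E'
import cv2,numpy as np
from cell import ctrl
def xy(n,u,v,z):
    c=ctrl.calibration(n);R=cv2.Rodrigues(c['rvec'])[0];o=-R.T@c['tvec']
    d=R.T@np.array([(u-c['cx'])/c['fx'],(v-c['cy'])/c['fy'],1]);return (o+d*(z-o[2])/d[2])[:2].round(1)
def px(n,p):
    c=ctrl.calibration(n);R=cv2.Rodrigues(c['rvec'])[0];q=R@np.array(p,float)+c['tvec']
    return np.array([c['fx']*q[0]/q[2]+c['cx'],c['fy']*q[1]/q[2]+c['cy']]).round(1)
E
python3 - <<'E'
from h import *
P=lambda l,*a:print(l,xy(*a))
g=lambda x,o:(x+.5)/6-.5+o
P('collar T','top',g(126,225),g(133.5,200),36)
P('studtop T','top',g(123,225),g(129,200),68)
P('collar S','scene',g(145,235),g(407-264,180),36)
P('studtop S','scene',g(146,235),g(361-264,180),68)
P('skirt T','top',g(124,300),g(126,248),40)
P('knob T','top',g(132,300),g(126,248),68)
P('knob S','scene',g(130,240),g(314-264,235),68)
P('skirt S','scene',g(131.5,240),g(375-264,235),40)
P('blue T','top',381,253,68);P('port T','top',199,221,107)
P('tape','top',322,185,60);P('box','top',364,180,45)
P('block L','top',170,223,35);P('block R','top',g(326,225),g(141,200),35)
E
```

```text
collar T [551.8  53.3]
studtop T [550.4  52.6]
collar S [551.1  55.8]
studtop S [548.   49.1]
skirt T [ 444.7 -128.5]
knob T [ 444.9 -128.5]
knob S [ 443.4 -128. ]
skirt S [ 440.6 -133.1]
blue T [ 484.8 -266.4]
port T [543.8 154.1]
tape [ 642.9 -127.2]
box [ 661.  -230.6]
block L [543.9 235.4]
block R [551.2 -27.3]
```

```bash
cat >> h.py <<'E'
from scipy.spatial.transform import Rotation as Ro
def go(*t):
    s=ctrl.read_state();R=Ro.from_euler('xyz',s['tool_rot'])
    print(s['clock'],'tool delta',R.inv().apply(np.array(t)-s['eef_pos']).round(1),'fixrot',(R.inv()*Ro.from_euler('xyz',[np.pi,0,s['tool_rot'][2]])).as_rotvec().round(4))
E
python3 - <<'E'
from h import *
go(444.5,-128.5,130)
E
```

```text
0.1 tool delta [-454.6 -562.6  101.4] fixrot [-0.0017  0.     -0.    ]
```
16 rows: norm ~730 → at 48 => 15.2 rows. Per row: (-28.4,-35.2,6.3)/45.6. First 8 rows.

The manual's scale: shifts go in shares of 50 mm and turns go in units of 0.2 rad. Converting my numbers, -35 mm is -0.7, -28 mm is -0.56.

Emit:
drive_effector([
  {"sx": -0.56,"sy": -0.7,"aperture": 60},
  {"sx": -0.56,"sy": -0.7,"aperture": 60},
  {"sx": -0.56,"sy": -0.7,"aperture": 60},
  {"sx": -0.56,"sy": -0.7,"aperture": 60},
  {"sx": -0.56,"sy": -0.7,"aperture": 60},
  {"sx": -0.56,"sy": -0.7,"aperture": 60},
  {"sx": -0.56,"sy": -0.7,"aperture": 60},
  {"sx": -0.56,"sy": -0.7,"aperture": 60},
  {"sx": -0.56,"sy": -0.7,"aperture": 60},
  {"sx": -0.56,"sy": -0.7,"aperture": 60},
  {"sx": -0.56,"sy": -0.7,"aperture": 60},
  {"sx": -0.56,"sy": -0.7,"aperture": 60},
])

```text
clock: 1.3
eef_pos: [403.6, 51.2, 231.3]
tool_rot: [3.141, -0.0, 2.672]
force: [1.2, -0.1, -0.6]
width: 59.9
gripper_force: 0.0
```

```bash
python3 - <<'E'
from h import *
go(444.5,-128.5,130)
E
```

```text
1.3 tool delta [-117.8 -141.8  101.3] fixrot [ 0.0001 -0.     -0.    ]
```

Emit:
drive_effector([
  {"sx": -0.56,"sy": -0.66,"sz": 0.3,"aperture": 60},
  {"sx": -0.56,"sy": -0.66,"sz": 0.4,"aperture": 60},
  {"sx": -0.56,"sy": -0.66,"sz": 0.4,"aperture": 60},
  {"sx": -0.4,"sy": -0.5,"sz": 0.4,"aperture": 60},
  {"sx": -0.2,"sy": -0.2,"sz": 0.3,"aperture": 60},
  {"sz": 0.16,"aperture": 60},
  {"aperture": 60},
  {"aperture": 60},
])

```text
clock: 2.1
eef_pos: [444.5, -116.6, 133.5]
tool_rot: [3.141, -0.001, 2.674]
force: [-0.1, 0.3, 0.1]
width: 60.0
gripper_force: 0.0
```

```bash
python3 - <<'E'
from h import *
go(444.5,-128.5,60)
s=ctrl.read_state()
f=lambda im,x,y,w,h,k:cv2.resize(im[y:y+h,x:x+w],None,fx=k,fy=k,interpolation=cv2.INTER_CUBIC)
a=f(ctrl.get_image("scene"),222,200,80,90,5);b=f(ctrl.get_image("top"),290,225,60,90,5)
cv2.imwrite("pics/c2.png",np.hstack([a,b]))
E
```

```text
2.1 tool delta [ -5.4 -10.6  73.5] fixrot [ 0.0005 -0.0008 -0.    ]
```

View pics/c2.png

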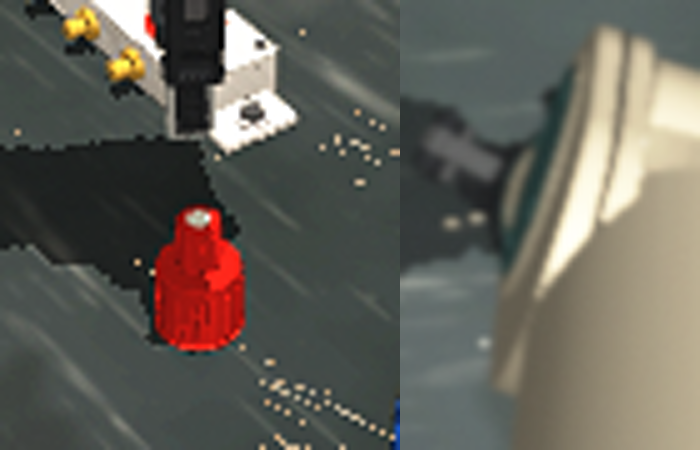

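The scene crop shows one fingertip at about pixel (260,226), just above and behind the red cap, whose knob top is at (261,243). I'll check this against the prediction before descending.

```bash
python3 - <<'E'
from h import *
p=np.array([444.5,-116.6,142]);y=np.array([.453,.891,0])
print(px('scene',p+30*y),px('scene',p-30*y),px('scene',[444.5,-128.5,68]),px('scene',[444.5,-128.5,0]))
c=ctrl.calibration('scene');print(-cv2.Rodrigues(c['rvec'])[0].T@c['tvec'])
E
```

```text
[257.6 208.6] [259.9 223.9] [261.7 242.9] [261.9 263.2]
[  73.94293819 -720.2126413   674.34091736]
```

In the tool's units: -10.6 mm is -0.212, -5.4 mm is -0.108.

Emit:
drive_effector([
  {"sx": -0.108,"sy": -0.212,"sz": 0.4,"aperture": 60},
  {"sz": 0.5,"aperture": 60},
  {"sz": 0.4,"aperture": 60},
  {"sz": 0.3,"aperture": 60},
  {"sz": 0.16,"aperture": 60},
  {"sz": 0.07,"aperture": 60},
  {"aperture": 60},
])

```text
clock: 2.9
eef_pos: [445.0, -129.7, 42.1]
tool_rot: [3.141, 0.0, 2.672]
force: [0.1, -0.4, -0.1]
width: 60.1
gripper_force: 0.0
```

```bash
python3 - <<'E'
from h import *
go(444.5,-128.5,42)
f=lambda im,x,y,w,h,k:cv2.resize(im[y:y+h,x:x+w],None,fx=k,fy=k,interpolation=cv2.INTER_CUBIC)
cv2.imwrite("pics/c3.png",f(ctrl.get_image("scene"),222,200,80,90,6))
E
```

```text
2.9 tool delta [1.  0.8 0.1] fixrot [0.0002 0.0004 0.    ]
```

View pics/c3.png

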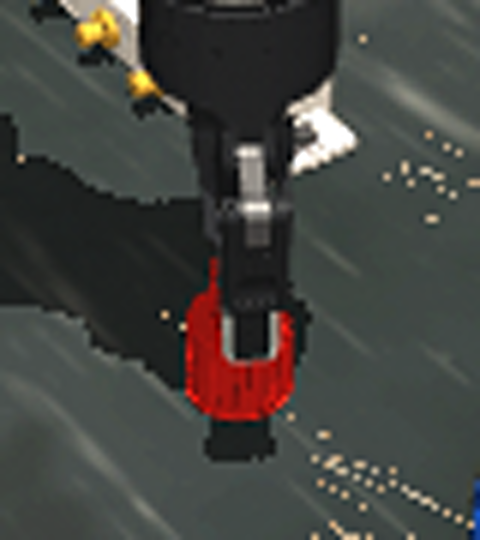

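The crop shows the near finger in front of the cap, at about crop x=251 against the cap at x=240. I'll compare that with the projection.

```bash
python3 - <<'E'
from h import *
y=np.array([.453,.891,0]);x=np.array([-.891,.453,0])
for q in ([445,-129.7],):
  p=np.array([*q,50])
  a=px('scene',p-33*y);b=px('scene',p-33*y+10*x);c=px('scene',[444.5,-128.5,20]);print(a,b,c,[(v-[222,200])*6 for v in(a,b,c)])
E
```

```text
[263.6 257.8] [259.4 258.1] [261.9 257.4] [array([249.6, 346.8]), array([224.4, 348.6]), array([239.4, 344.4])]
```

It matches the projection to within about 1 mm, so I'll close the gripper, then lift a little.

Emit:
drive_effector([
  {"sx": 0.01,"sy": 0.016,"aperture": 30},
  {"aperture": 10},
  {"aperture": 5},
  {"aperture": 5},
  {"aperture": 5},
  {"aperture": 5},
])

```text
clock: 3.55
eef_pos: [444.9, -129.1, 42.2]
tool_rot: [3.141, 0.001, 2.672]
force: [-0.4, 0.6, 5.5]
width: 20.1
gripper_force: 58.5
```

Emit:
drive_effector([
  {"sz": -0.2,"aperture": 5},
  {"sz": -0.5,"aperture": 5},
  {"sz": -0.8,"aperture": 5},
  {"sz": -0.8,"aperture": 5},
  {"sz": -0.5,"aperture": 5},
  {"sz": -0.2,"aperture": 5},
  {"aperture": 5},
])

```text
clock: 4.25
eef_pos: [445.2, -129.2, 192.9]
tool_rot: [3.141, 0.003, 2.672]
force: [1.1, 1.0, -0.9]
width: 20.2
gripper_force: 58.9
```

```bash
python3 - <<'E'
from h import *
go(551,53.3,140)
cv2.imwrite("pics/c4.png",cv2.resize(ctrl.get_image("scene")[130:290,200:340],None,fx=3.7,fy=3.7,interpolation=2))
E
```

```text
4.25 tool delta [-11.6 210.6  53.1] fixrot [0.0008 0.0025 0.    ]
```

View pics/c4.png

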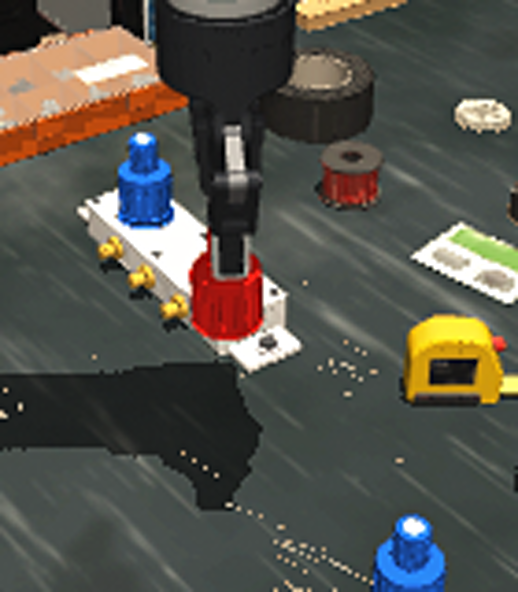

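The cap is held upright, with its skirt centre at about crop (227,297), and the gripper force is 59 N. I'll carry it to above the stud.

In the tool's units: 14 mm is 0.28, 4.6 mm is 0.092, 0.0025 rad is 0.0125.

Emit:
drive_effector([
  {"sx": -0.02,"sy": 0.4,"aperture": 5},
  {"sx": -0.04,"sy": 0.8,"aperture": 5},
  {"sx": -0.06,"sy": 0.96,"aperture": 5},
  {"sx": -0.06,"sy": 0.96,"aperture": 5},
  {"sx": -0.04,"sy": 0.72,"sz": 0.2,"aperture": 5},
  {"sx": -0.012,"sy": 0.28,"sz": 0.4,"aperture": 5},
  {"sy": 0.092,"sz": 0.3,"wy": 0.0125,"aperture": 5},
  {"sz": 0.16,"aperture": 5},
  {"aperture": 5},
  {"aperture": 5},
])

```text
clock: 5.3
eef_pos: [549.8, 51.7, 138.7]
tool_rot: [-3.14, -0.003, 2.669]
force: [0.4, -0.4, -0.0]
width: 20.3
gripper_force: 58.9
```

```bash
python3 - <<'E'
from h import *
go(551,53.3,110)
f=lambda im,x,y,w,h,k:cv2.resize(im[y:y+h,x:x+w],None,fx=k,fy=k,interpolation=cv2.INTER_CUBIC)
a=f(ctrl.get_image("scene"),225,155,65,75,6);b=f(ctrl.get_image("top"),215,185,65,75,6)
cv2.imwrite("pics/c5.png",np.hstack([a,b]))
E
```

```text
5.3 tool delta [-0.4  2.  28.7] fixrot [-0.0011 -0.0029  0.    ]
```

View pics/c5.png

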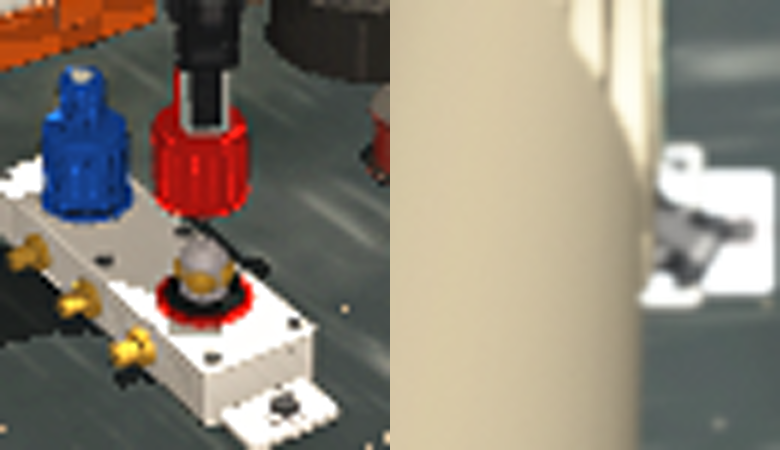

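The cap is above the stud: skirt x is 151–249 in the crop (centre 200, bottom y 217), and the collar is 157–253 (centre 205, y about 295). The top view is blocked by the arm.

```bash
python3 - <<'E'
from h import *
k=lambda p:((px('scene',p)-[225,155])*6+2.5).round(1)
print('exp cap top/mouth centre',k([549.8,51.7,137]),k([549.8,51.7,97]),'stud foot/top if (551,53.3)',k([551,53.3,36]),k([551,53.3,68]))
print('per10mm x,y',k([559.8,51.7,97]),k([549.8,61.7,97]))
go(551,53.3,110)
E
```

```text
exp cap top/mouth centre [204.7 118.9] [205.9 192.1] stud foot/top if (551,53.3) [207.7 295.9] [206.5 241.3]
per10mm x,y [223.3 186.1] [194.5 182.5]
5.4 tool delta [ 0.   1.1 29.5] fixrot [ 0.0004 -0.0014 -0.    ]
```

```bash
python3 - <<'E'
from h import *
k=lambda p:((px('scene',p)-[225,155])*6+2.5)
def ext(c,r,z):
    q=np.array([k([c[0]+r*np.cos(a),c[1]+r*np.sin(a),z]) for a in np.linspace(0,6.28,90)]);return q.min(0).round(1),q.max(0).round(1)
print('cap rim',ext((549.8,51.7),21.5,96.5),'shoulder',ext((549.8,51.7),21.5,136.5));print('collar',ext((551,53.3),24.5,36))
s=ctrl.get_image('scene');hsv=cv2.cvtColor(s,cv2.COLOR_BGR2HSV)
m=((hsv[...,0]<8)|(hsv[...,0]>172))&(hsv[...,1]>150)&(hsv[...,2]>80)
n,l,st,c=cv2.connectedComponentsWithStats(m[155:230,225:290].astype('uint8'))
for i in range(1,n):
    if st[i,4]>10: x,y,w,h,a=st[i]; print(a,'x',x*6,(x+w)*6,'y',y*6,(y+h)*6)
go(551,53.3,110)
E
```

```text
cap rim (array([159.7, 168.7]), array([251.5, 217.9])) shoulder (array([157.9,  96.1]), array([250.9, 144.1]))
collar (array([157.3, 267.1]), array([257.5, 324.7]))
245 x 156 252 y 66 216
17 x 372 390 y 120 174
35 x 156 252 y 276 330
5.45 tool delta [-0.   0.8 29.7] fixrot [ 0.0007 -0.0013 -0.    ]
```

Both cap and collar show the same offset of about 3 px from the projection. That's camera bias, so their relative alignment is within about 1 mm. I'll lower the cap over the taper.

Emit:
drive_effector([
  {"sy": 0.01,"sz": 0.2,"aperture": 5},
  {"sz": 0.2,"aperture": 5},
  {"sz": 0.16,"aperture": 5},
  {"sz": 0.08,"aperture": 5},
  {"sz": 0.06,"aperture": 5},
  {"aperture": 5},
  {"aperture": 5},
])

```text
clock: 6.15
eef_pos: [550.6, 54.0, 103.8]
tool_rot: [3.141, -0.002, 2.672]
force: [-0.1, 0.5, -0.3]
width: 20.1
gripper_force: 58.9
```

```bash
python3 - <<'E'
from h import *
go(551,53.3,99)
E
```

```text
6.15 tool delta [-0.7 -0.4  4.8] fixrot [ 0.0001 -0.0024 -0.    ]
```

In the tool's units: 3 mm is 0.06, 2 mm is 0.04.

Emit:
drive_effector([
  {"sx": -0.008,"sy": -0.006,"sz": 0.06,"aperture": 5},
  {"sz": 0.04,"aperture": 5},
  {"aperture": 5},
  {"aperture": 5},
])

```text
clock: 6.55
eef_pos: [550.8, 53.4, 98.8]
tool_rot: [3.142, -0.002, 2.672]
force: [-0.7, -0.2, -0.7]
width: 19.8
gripper_force: 58.8
```

```bash
python3 - <<'E'
from h import *
go(551,53.3,97); print(ctrl.read_state()['force'],ctrl.read_state()['torque'])
E
```

```text
6.55 tool delta [-0.3  0.   1.8] fixrot [ 0.     -0.0023 -0.    ]
[-0.68768014 -0.23956394 -0.69431307] [-0.11324753 -0.067886    0.00302063]
```

In the tool's units: 2 mm is 0.04, -0.002 rad is -0.01.

Emit:
drive_effector([
  {"sz": 0.04,"wy": -0.01,"aperture": 5},
  {"sz": 0.04,"aperture": 5},
  {"sz": 0.04,"aperture": 5},
  {"sz": 0.04,"aperture": 5},
  {"aperture": 5},
])

```text
clock: 7.05
eef_pos: [551.5, 53.2, 91.6]
tool_rot: [3.141, 0.001, 2.671]
force: [-0.3, -0.7, 4.7]
width: 20.2
gripper_force: 59.5
```

Emit:
drive_effector([
  {"sz": 0.04,"aperture": 5},
  {"sz": 0.04,"aperture": 5},
  {"sz": 0.04,"aperture": 5},
  {"aperture": 5},
])

```text
clock: 7.45
eef_pos: [550.6, 53.1, 84.0]
tool_rot: [-3.141, -0.0, 2.672]
force: [2.4, -1.7, -5.4]
width: 20.2
gripper_force: 58.7
```

In the tool's units: 2 mm is 0.04.

Emit:
drive_effector([
  {"sz": 0.04,"aperture": 5},
  {"sz": 0.04,"aperture": 5},
  {"aperture": 5},
])

```text
clock: 7.75
eef_pos: [550.7, 53.3, 81.1]
tool_rot: [-3.142, -0.0, 2.672]
force: [-0.7, -1.4, 5.9]
width: 20.3
gripper_force: 59.7
```

Emit:
drive_effector([
  {"sz": 0.02,"aperture": 5},
  {"sz": 0.02,"aperture": 5},
  {"aperture": 5},
  {"aperture": 5},
])

```text
clock: 8.15
eef_pos: [550.8, 53.2, 80.2]
tool_rot: [3.141, 0.0, 2.671]
force: [-0.7, -2.2, 12.1]
width: 19.9
gripper_force: 60.6
```

Emit:
drive_effector([
  {"sz": 0.02,"aperture": 5},
  {"sz": 0.02,"aperture": 5},
  {"aperture": 5},
  {"aperture": 5},
  {"aperture": 5},
  {"aperture": 5},
])

```text
clock: 8.75
eef_pos: [551.0, 53.1, 79.9]
tool_rot: [3.141, 0.001, 2.671]
force: [-5.6, -3.3, 28.0]
width: 19.9
gripper_force: 62.2
```

```bash
python3 - <<'E'
from h import *
f=lambda im,x,y,w,h,k:cv2.resize(im[y:y+h,x:x+w],None,fx=k,fy=k,interpolation=cv2.INTER_CUBIC)
cv2.imwrite("pics/c6.png",f(ctrl.get_image("scene"),220,160,75,75,7)); s=ctrl.read_state();print(s['eef_pos'],s['force'],s['torque'])
E
```

```text
[551.02015281  53.04136725  79.94807152] [-6.37622769 -2.42733735 27.03718248] [-0.59726762  1.15939414  0.01711355]
```

View pics/c6.png

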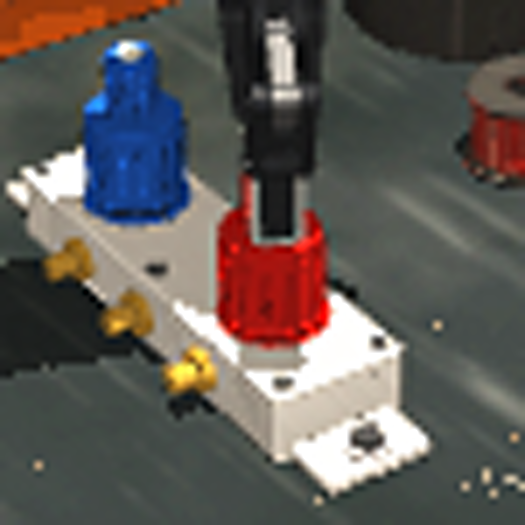

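The cap sits square on the collar (rim at about crop (272,342)), matching the closed port. The stop is stiff, with 27 N of downward push at the home height.

```bash
python3 - <<'E'
from cell import ctrl
print(ctrl.finish_job())
E
```

```text
the job is handed in; nothing more can be done
None
```

I pressed the red cap past the catches to its home height on the bare stud and handed the job in at about 8.8 s, still gripping it and pressing down with about 27 N; the hand-in returned no verdict.

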